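Set and lock the length stop of a cutting rail

ROBOT

A 6-joint arm with a two-finger parallel gripper is mounted at the origin on a cart in front of the work surface, level with it; the furniture and walls round the work are solid. World frame = base frame: x ahead of the robot, y to its left, z up, the work surface at z = 0. Lengths are in m, angles in rad, forces in N, time in s.
With the tool pointing down it reaches from about 0.35 to 0.775 m from the base axis. Payload 5.5 kg.
Tool frame: the origin (TCP) lies between the finger pads; the fingertips stand 17 mm ahead of it and the grasp point (between the pads) lies 2 mm behind it; z points along the fingers, y is the direction in which the jaws open and shut (so a half turn about z gives the same grasp; the last joint's range is limited). The gripper opens to 85 mm and grips with 20 to 120 N. Pads are 22 mm wide; open, the fingers measure 114 mm over their backs; the gripper's body (76 mm by 85 mm) begins 54 mm behind the grasp point. The pads swing forward as they close: fully open they stand 13 mm farther back than shut.
Start: joints at [1.197, 0.313, 0.046, 1.304, 0, 1.431], TCP at [0.133, 0.559, 0.248] pointing down, gripper open.
Joint ranges: [-2.76, 2.76], [-0.86, 1.69], [-1.03, 1.26], [-2.2, 2.34], [-1.47, 1.5], [-3.14, 3.14]. Speed limits (rad/s): [2.57, 2.57, 3.14, 3.14, 3.14, 3.14].

INTERFACE

Orientations are given as a rotation vector (axis times angle).
In Python, from plant import ctrl gives the robot as it stands.
- The arm moves only by the tool arm_command, never from a script. Its argument "plan" is a list that holds one entry, the list of rows, each a list of 5 numbers: the finger opening in cm, from 0 to 8.54, then the shift along the tool's x, y, z in cm, then the turn about the tool's z in degrees. In form: [[[claw, dx, dy, dz, turn], ...]]. A call has 1 to 8 rows; each row is the pose to reach, as a shift and turn from the pose commanded when the call began, along the tool's axes at that moment; what a row does not reach only later rows make up. A row lasts 1/10 s, in which the tool goes at most 50 mm and 8.59 degrees, less where a joint would pass 70% of its speed; a pose out of reach is approached as far as the arm can. A call with a gripper value outside its range is refused whole. The fingers move at their own pace and stop on an object; "grip_force" is the grip in N (left out, the last holds). Time passes only in rows, so rows that repeat a pose let the fingers close. It gives the time, the measured TCP pose, the force and the opening at its end, in the units of the state.
- ctrl.read_state(): the state, without advancing time (a new reading comes with each control period).
- ctrl.camera(name): name is "side" or "top"; returns a dict with "frame" (480x640x3 uint8, red, green, blue), "camera_matrix" (3x3 intrinsics, pixels), "xyz" and "rotation" of the camera in the world. Camera axes: x right, y up, looking along -z (the intrinsics and any distortion apply to the point x, -y, -z); pixel columns grow to the right and rows downward; lengths in m; the calibration is good to about 2 mm. A picture is of the moment at which its call begins. There is no depth.
- ctrl.sign_off(): hands the job in, once; it reports no verdict.
Trained networks look in a picture, given as the dict that the camera call returned (one of the last four; its "shot" number tells which), for a name from the list of things; names that differ only in an ending like _2 or _b are one class to them, and where a whole thing is asked for, a point or a joint stands for the part that bears it (a point fixed in the world has none). Each returns a list of dicts, best first, with "confidence" (0 to 1); they miss things now and then, are a little off and sometimes report something else, mostly with a low value. They report only what shows in the picture. A call takes as long as a camera call.
- ctrl.recognise(name, picture): "location" ([row, column] as shares, 0 to 1, of the picture: columns of its width, rows of its height, amid what is visible of it).
The state is a dict: "time_s": time; "q": joint angles; "qvel": joint speeds; "tau": joint torques, N m; "ee_pos": TCP position; "ee_rot": TCP orientation; "ft_force": force on the tool from outside, world axes, zero at the start; "wrist_torque": the same for the moment, N m; "grip_width": finger opening in m.
Only numpy, scipy, OpenCV 4.12 (cv2) and the standard library are available. Lean on these libraries where they do the work, as an engineer would, in place of code of your own. Each camera call takes 0.05 s, during which the arm holds its last target.

TASK

Set the length on the cutting rail: with closed fingertips gently push the grey sliding stop along the rail until it clicks into the notch marked by the orange clip, then press its red lock button fully down and let go. Lock it only once it has clicked in at that notch. Do not grip the stop, and leave the other things on the counter where they are.

Things in the scene. Friction and masses are not known exactly. Their poses are not given: they have to be found in the camera images.
- rail: Aluminium cutting rail fixed to the counter, 70 mm wide (x), 444 mm long (y) with its black end caps, top face 22 mm above the counter (end caps 26 mm). Origin: centre of its underside, on the counter; y runs along the rail, to the left as the robot sees it, x to the far side, z up. Three index notches (black marks on the middle line of the top) lie at y = -50, +20 and +90 mm. The rail never moves
- stop (a joint): Travel of the grey sliding stop along the rail's +y, 0 to 0.26 m; 0 is the right-hand end. It starts right of all the notches, and the notches are at 0.08, 0.15 and 0.22 m. It slides with about 1 to 1.5 N of drag. At a notch the last 4 to 5 mm are pulled in by the stop's own sprung index roller and the push force dips to nothing; to push it out of a notch again takes about 6 to 8 N either way
- stop_mid (a point): Middle of the flat top of the stop, 60 mm above the counter, on the rail's middle line. The stop's outside is 104 mm long along the rail (end faces 52 mm either side of this point) and 74 mm wide, from 25 to 60 mm above the counter. A small red pointer on its front side, level with this point along the rail, points down at the clips
- pad_right: Blue push pad that covers the right-hand (-y) end of the stop, 60 mm wide, 25 to 61 mm above the counter, outer face 52 mm from stop_mid: push here to move the stop to the left. Its body origin is the stop's own point on the rail's underside plane (60 mm below stop_mid)
- pad_left: The same blue push pad on the left-hand (+y) end of the stop; push here to bring it back. Same origin
- cheek_front: Aluminium cheek along the near long side of the stop, 88 x 8 x 30 mm; same origin as the pads
- cheek_back: The same cheek on the far long side of the stop
- pin (a joint): Drop of the sprung index pin (small yellow head, 10 mm across, on the top of the stop 30 mm to the left of stop_mid): 0 m while its roller rides on the rail (head about 8 mm above the stop's top), about 0.005 m (0.004 to 0.0055) when the roller has dropped into a notch (head about 3 mm above it)
- lock (a joint): Drop of the red lock button: 0 up, 0.008 m fully down. It takes about 5 N to move, has an end stop, and stays where it is left
- lock_top (a point): Centre of the top face of the round red lock button, 32 mm across, on top of the stop 10 mm to the right of stop_mid; 76 mm above the counter when up, 68 mm when down. Pressed straight down
- orange_clip: Orange clip, 24 x 16 mm and 25 mm high, fixed at the front side of the rail (49 mm from the middle line) exactly beside the wanted notch. Origin: centre of its underside; axes as the rail's
- white_clip_1: White clip of the same shape beside another notch
- white_clip_2: White clip of the same shape beside the remaining notch
- tape_roll: Bystander: a small black roll of tape lying flat, 55 mm across, 19 mm high; leave alone. Origin: centre of its underside
- bulb: Bystander: a white spare bulb standing on its face, 51 mm across, 58 mm high; leave alone. Origin: centre of its underside
- terminals: Bystander: a white screw terminal strip, 19 x 66 x 16 mm high; leave alone. Origin: centre of its underside
- pen: Bystander: a red pencil, 142 mm long, 7 mm thick, in front of the rail; leave alone. Origin: centre of its underside
- carton: Bystander: a small lamp carton, 56 x 56 x 66 mm high, left of the rail; leave alone. Origin: centre of its underside
- screwdriver: Bystander: a blue screwdriver lying flat, 182 mm long, 26 mm thick, right of the rail; leave alone. Origin: centre of its underside

How it is judged:
By the outcome, as a careful person would: the job done as asked, in the order asked, and still so for the second after the job is handed in, with the robot touching nothing.
It also fails if it takes over 46 s, if anything falls off the work surface, if the arm or the gripper's body presses on something with over 40 N, if the wrist force passes 120 N, or if a joint passes its speed limit or range.

## Working session

There is one attempt and no reset: what is moved stays moved. The work goes in short steps, Python scripts to look and compute and a tool call to move; the robot and the scene stay as the last step left them, time stands still between calls to the robot, and variables do not carry over. Pictures are saved under pics/ and viewed, and the job is handed in when it is done.

Besides the shell and the picture viewer there is one more tool, called after "Emit:" as name([rows], argument=value, ...), one row to a line, values as JSON. arm_command: Moves the arm, as the interface text tells. Its arguments: {"type":"object","properties":{"plan":{"type":"array"},"grip_force":{"type":"number"}},"required":["plan"]}

```bash
mkdir -p pics; ls; python3 - <<'E'
from plant import ctrl
import cv2
s=ctrl.read_state(); print({k:s[k] for k in s})
for n in("top","side"):
    p=ctrl.camera(n); print(n,p["camera_matrix"],p["xyz"],p["rotation"],[k for k in p if k!="frame"], p.get("distortion"))
    cv2.imwrite(f"pics/{n}0.png",p["frame"][:,:,::-1])
    for o in["rail","stop","stop_mid","pad_right","pad_left","pin","lock_top","lock","orange_clip","white_clip_1"]:
        r=ctrl.recognise(o,p); print(o,[(round(d["location"][1]*640,1),round(d["location"][0]*480,1),round(d["confidence"],2)) for d in r])
E
```

```text
pics
{'time_s': 0.0, 'q': array([ 1.19738387e+00,  3.14050638e-01,  4.49605681e-02,  1.30358947e+00,
       -2.41710724e-06,  1.43119524e+00]), 'qvel': array([ 0.00123832, -0.00067989, -0.00043806, -0.00043408, -0.00071024,
       -0.00190289]), 'tau': array([ 9.89847103e-04, -4.80623066e+01,  2.98532313e+01,  1.91498600e-02,
       -1.84236646e-04,  3.10327630e-07]), 'ee_pos': array([0.13305229, 0.55889688, 0.24737273]), 'ee_rot': array([-3.66378425e-01, -3.11967563e+00,  2.86188202e-03]), 'ft_force': array([ 0.18221927, -0.32996812, -0.1664645 ]), 'wrist_torque': array([-0.02037608,  0.03415822,  0.04831081]), 'grip_width': 0.08496982625436944}
top [[606.99449511   0.         314.81343657]
 [  0.         606.99449511 235.03565725]
 [  0.           0.           1.        ]] [ 0.2599289  -0.06986888  1.60207779] [ 0.18783512 -0.09336109 -1.55714382] ['camera_matrix', 'xyz', 'rotation', 'shot'] None
rail [(320.4, 247.7, 0.78), (353.7, 233.8, 0.6)]
stop [(368.4, 247.1, 0.79)]
stop_mid [(361.0, 245.9, 0.96), (360.3, 234.5, 0.73)]
pad_right [(385.9, 245.8, 0.41)]
pad_left [(366.3, 259.7, 0.33)]
pin []
lock_top [(367.4, 249.0, 0.29)]
lock []
orange_clip [(285.7, 271.7, 0.55)]
white_clip_1 [(312.9, 271.2, 0.64), (338.0, 269.4, 0.5)]
side [[537.2370004    0.         315.43283469]
 [  0.         537.2370004  233.11970274]
 [  0.           0.           1.        ]] [ 0.17423824 -1.07515904  0.60161415] [ 1.14243044 -0.20957923 -0.27119243] ['camera_matrix', 'xyz', 'rotation', 'shot'] None
rail [(305.0, 278.5, 0.91), (311.7, 277.1, 0.48)]
stop [(313.2, 282.1, 0.61)]
stop_mid [(314.6, 278.3, 0.96)]
pad_right [(322.6, 289.1, 0.9)]
pad_left [(336.7, 258.5, 0.31)]
pin []
lock_top [(315.9, 268.9, 0.48)]
lock [(316.3, 270.5, 0.49), (293.2, 196.5, 0.32)]
orange_clip [(264.3, 253.6, 0.58)]
white_clip_1 [(284.9, 280.9, 0.46), (271.4, 268.8, 0.39), (314.5, 267.9, 0.35)]
```

View pics/top0.png

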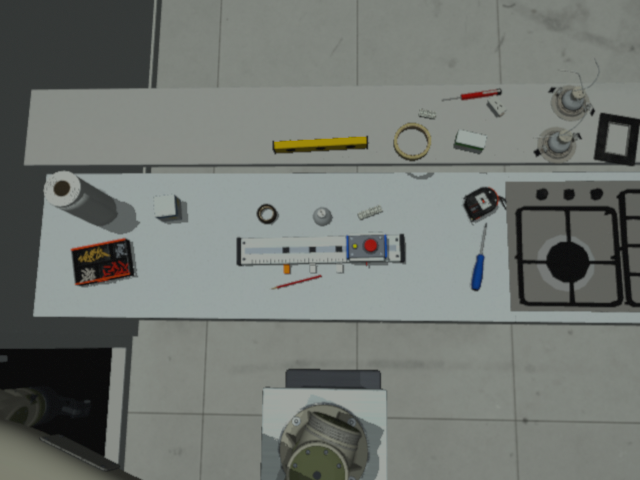

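View pics/side0.png

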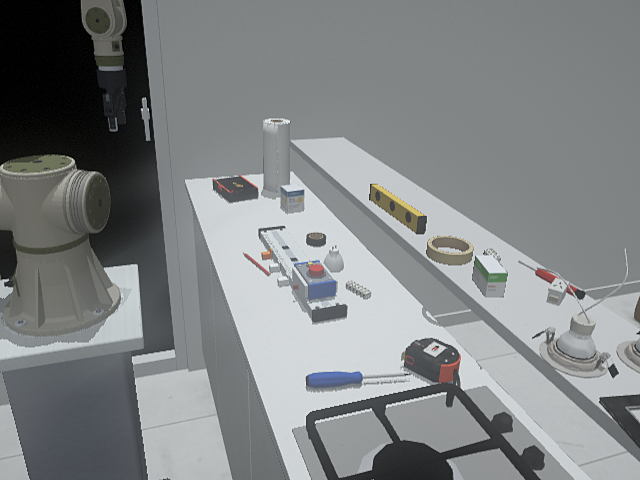

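```bash
cat > h.py <<'E'
import numpy as np, cv2
from scipy.spatial.transform import Rotation as R
def ray(p,u,v):
    K=np.array(p["camera_matrix"]); d=np.array([(u-K[0,2])/K[0,0],-(v-K[1,2])/K[1,1],-1.])
    r=np.array(p["rotation"]); M=R.from_rotvec(r).as_matrix() if r.shape==(3,) else r
    return np.array(p["xyz"]),M@d
def at(p,u,v,z):
    o,d=ray(p,u,v); return o+d*(z-o[2])/d[2]
def px(p,X):
    K=np.array(p["camera_matrix"]);M=R.from_rotvec(p["rotation"]).as_matrix()
    c=M.T@(np.array(X)-p["xyz"]); return K[0,0]*c[0]/-c[2]+K[0,2], K[1,1]*-c[1]/-c[2]+K[1,2]
E
python3 - <<'E'
import cv2
a=cv2.imread('pics/top0.png')[200:300,240:440]; cv2.imwrite('pics/top0z.png',cv2.resize(a,None,fx=4,fy=4,interpolation=cv2.INTER_CUBIC))
a=cv2.imread('pics/side0.png')[210:340,220:400]; cv2.imwrite('pics/side0z.png',cv2.resize(a,None,fx=4,fy=4,interpolation=cv2.INTER_CUBIC))
E
```

```text
(no output)
```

View pics/top0z.png

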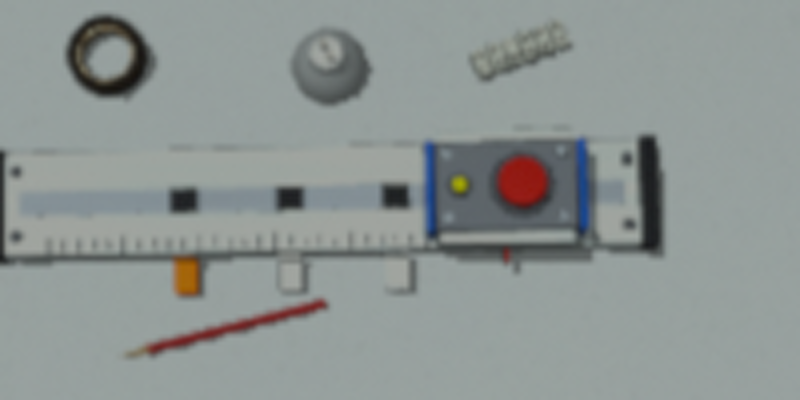

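View pics/side0z.png

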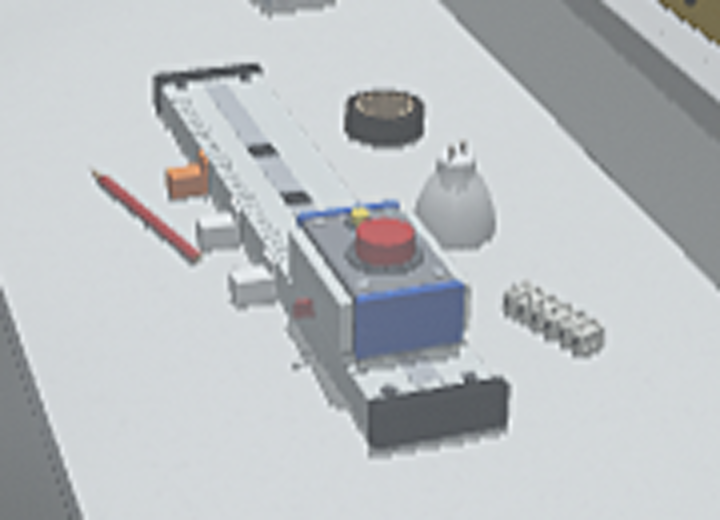

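```bash
python3 - <<'E'
from plant import ctrl
from h import *
p=ctrl.camera("top"); q=ctrl.camera("side")
f=lambda x,y,z:at(p,240+(x+.5)/4-.5,200+(y+.5)/4-.5,z).round(4)
for n,x,y,z in[("n90",183,200,.022),("n20",290,197,.022),("n-50",396,195,.022),("capR",651,193,.026),("capL",1,206,.026),("padLout",428,189,.061),("padRout",587,186,.061),("lock",522,181,.076),("pin",459,184,.068),("clip",187,277,.025)]:
    print(n,f(x,y,z))
g=lambda x,y,z:at(q,220+(x+.5)/4-.5,210+(y+.5)/4-.5,z).round(4)
print("side n90,n20",g(261,150,.022),g(297,197,.022),"lock",g(386,229,.076),"padR top corners",g(358,296,.061),g(465,286,.061),"capR top",g(370,402,.026),g(507,382,.026))
E
```

```text
n90 [0.5067 0.1052 0.022 ]
n20 [0.509  0.0343 0.022 ]
n-50 [ 0.5107 -0.0356  0.022 ]
capR [ 0.5121 -0.2021  0.026 ]
capL [0.5015 0.2258 0.026 ]
padLout [ 0.5085 -0.057   0.061 ]
padRout [ 0.5109 -0.1585  0.061 ]
lock [ 0.5115 -0.1167  0.076 ]
pin [ 0.5107 -0.0768  0.068 ]
clip [0.4551 0.1011 0.025 ]
side n90,n20 [0.5054 0.1095 0.022 ] [0.5085 0.0397 0.022 ] lock [ 0.5123 -0.1135  0.076 ] padR top corners [ 0.484  -0.1534  0.061 ] [ 0.541  -0.1585  0.061 ] capR top [ 0.4763 -0.1992  0.026 ] [ 0.5498 -0.2005  0.026 ]
```

Emit:
arm_command([
  [[0,-1,-1.1,0,2],[0,-2.9,-3.4,0,8],[0,-5.8,-6.9,0,16],[0,-9,-10.7,0,24],[0,-12.3,-14.5,0,32],[0,-15.5,-18.3,0,40],[0,-18.7,-22.2,0,48],[0,-22,-26,0,56]],
], grip_force=30)

```text
time_s: 2.0
ee_pos: [0.2866, 0.2537, 0.2484]
ee_rot: [1.796, 2.576, 0.001]
ft_force: [1.5, -0.3, 0.1]
grip_width: -0.0001
```

```bash
cat >> h.py <<'E'
def delta(s,target,yaw=None):
    M=R.from_rotvec(s["ee_rot"]).as_matrix()
    d=M.T@(np.array(target)-s["ee_pos"])*100
    y=np.arctan2(M[1,0],M[0,0]); 
    print("pos",s["ee_pos"].round(4),"yaw",y.round(4),"tz",M[:,2].round(3),"f",np.round(s["ft_force"],2),"w",round(s["grip_width"],4),"t",s["time_s"])
    print("delta cm",d.round(2),"turn",None if yaw is None else np.degrees(y-yaw).round(2))
E
python3 - <<'E'
from plant import ctrl
from h import *
delta(ctrl.read_state(),[.512,-.19,.15],1.597)
E
```

```text
pos [0.2866 0.2537 0.2484] yaw 1.9238 tz [ 0.001  0.    -1.   ] f [ 1.53 -0.34  0.15] w -0.0001 t 2.0
delta cm [-49.43   5.8    9.86] turn 18.73
```

Emit:
arm_command([
  [[0,-5,0.6,0,5],[0,-10,1.2,0.5,12],[0,-15,1.8,1,18.7],[0,-20,2.4,2,18.7],[0,-25,3,3,18.7],[0,-30,3.5,4,18.7],[0,-35,4.1,5,18.7],[0,-39,4.6,6,18.7]],
])

```text
time_s: 2.8
ee_pos: [0.4669, -0.0954, 0.1883]
ee_rot: [2.186, 2.254, 0.001]
ft_force: [0.0, 0.4, 0.3]
grip_width: 0.0004
```

```bash
python3 - <<'E'
from plant import ctrl
from h import *
delta(ctrl.read_state(),[.512,-.19,.12],1.597)
E
```

```text
pos [ 0.4669 -0.0954  0.1883] yaw 1.6014 tz [ 0.001 -0.    -1.   ] f [0.02 0.39 0.29] w 0.0004 t 2.8
delta cm [-9.59  4.21  6.84] turn 0.25
```

Emit:
arm_command([
  [[0,-3,1.3,1,0],[0,-6,2.6,3,0],[0,-8.3,3.6,5,0],[0,-9.5,4.2,6.5,0],[0,-9.5,4.2,6.8,0],[0,-9.5,4.2,6.8,0],[0,-9.5,4.2,6.8,0]],
])

```text
time_s: 3.5
ee_pos: [0.5118, -0.1852, 0.1211]
ee_rot: [2.183, 2.259, 0.0]
ft_force: [-1.2, -0.4, 1.0]
grip_width: 0.0002
```

```bash
python3 - <<'E'
from plant import ctrl
from h import *
delta(ctrl.read_state(),[.512,-.19,.054],1.597)
for n in("top","side"):
    p=ctrl.camera(n)
    y,x,w,h=(190,270,180,120) if n=="top" else (190,230,180,150)
    cv2.imwrite(f"pics/{n}1.png",cv2.resize(p["frame"][y:y+h,x:x+w,::-1],None,fx=4,fy=4,interpolation=cv2.INTER_CUBIC))
E
```

```text
pos [ 0.5118 -0.1852  0.1211] yaw 1.6049 tz [ 0.  0. -1.] f [-1.2  -0.39  0.97] w 0.0002 t 3.5
delta cm [-0.48  0.01  6.71] turn 0.45
```

View pics/side1.png

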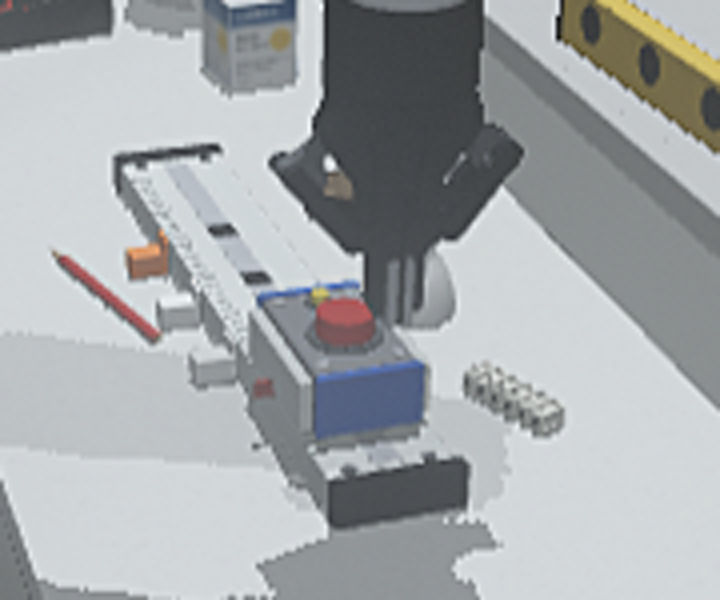

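View pics/top1.png

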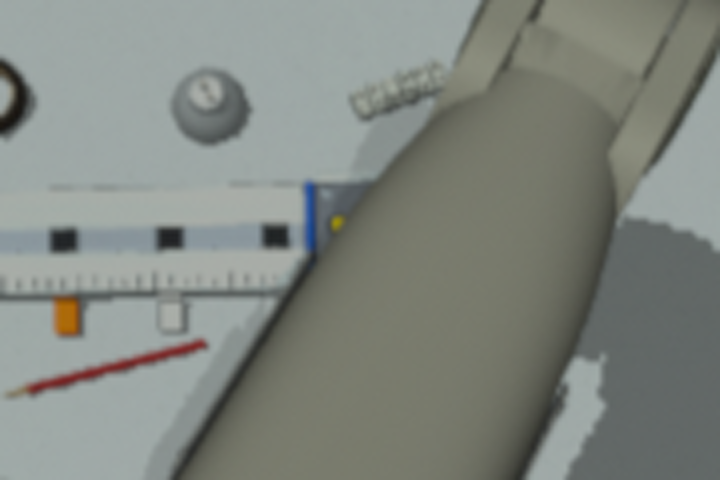

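```bash
python3 - <<'E'
from plant import ctrl
from h import *
q=ctrl.camera("side")
s=ctrl.read_state()
t=s["ee_pos"]-[0,0,.017]; u=px(q,t); print(u,(u[0]-230+.5)*4-.5,(u[1]-190+.5)*4-.5)
delta(s,[.512,-.188,.054],1.597)
E
```

```text
(np.float64(328.055088551944), np.float64(270.1487791712163)) 393.7203542077759 322.09511668486516
pos [ 0.5124 -0.1854  0.1214] yaw 1.6053 tz [ 0.001 -0.001 -1.   ] f [-0.24 -0.07 -0.07] w 0.0001 t 3.65
delta cm [-0.25 -0.06  6.74] turn 0.48
```

Emit:
arm_command([
  [[0,-0.3,0,1.2,0.5],[0,-0.3,0,2.6,0.5],[0,-0.3,0,4,0.5],[0,-0.3,0,5.4,0.5],[0,-0.3,0,6.4,0.5],[0,-0.3,0,6.7,0.5],[0,-0.3,0,6.7,0.5],[0,-0.3,0,6.7,0.5]],
])

```text
time_s: 4.45
ee_pos: [0.5126, -0.1894, 0.0537]
ee_rot: [2.194, 2.248, 0.0]
ft_force: [0.2, 0.1, -0.5]
grip_width: -0.0
```

```bash
python3 - <<'E'
from plant import ctrl
from h import *
delta(ctrl.read_state(),[.512,-.188,.054],1.597)
p=ctrl.camera("side")
y,x,w,h=(190,230,180,150)
cv2.imwrite(f"pics/side2.png",cv2.resize(p["frame"][y:y+h,x:x+w,::-1],None,fx=4,fy=4,interpolation=cv2.INTER_CUBIC))
E
```

```text
pos [ 0.5126 -0.1894  0.0537] yaw 1.5953 tz [ 0.001 -0.    -1.   ] f [ 0.2   0.05 -0.53] w -0.0 t 4.45
delta cm [ 0.14 -0.05 -0.03] turn -0.1
```

View pics/side2.png

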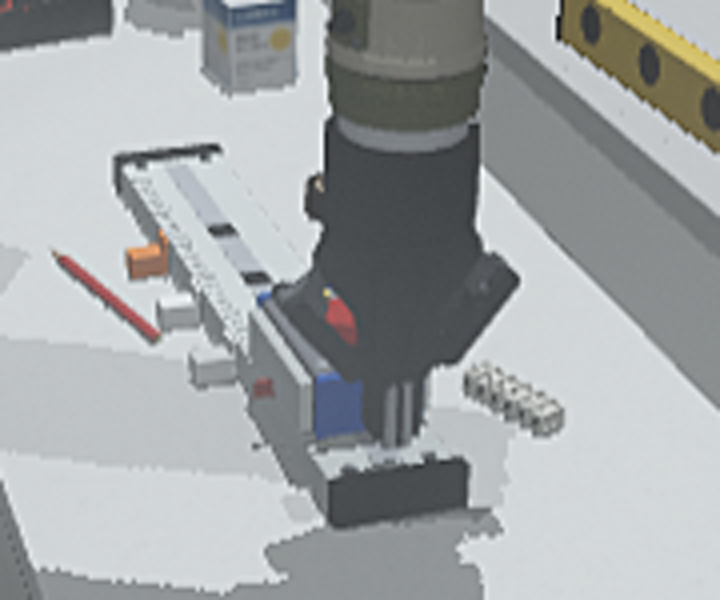

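Emit:
arm_command([
  [[0,0.4,0,0,0],[0,0.8,0,0,0],[0,1.2,0,0,0],[0,1.5,0,0,0],[0,1.8,0,0,0],[0,2.1,0,0,0],[0,2.4,0,0,0],[0,2.7,0,0,0]],
])

```text
time_s: 5.3
ee_pos: [0.5116, -0.1623, 0.0533]
ee_rot: [2.194, 2.248, -0.0]
ft_force: [-0.9, -2.1, 0.5]
grip_width: -0.0003
```

Emit:
arm_command([
  [[0,0.4,0,0,0],[0,0.8,0,0,0],[0,1.2,0,0,0],[0,1.6,0,0,0],[0,2.0,0,0,0],[0,2.4,0,0,0],[0,2.8,0,0,0],[0,3.2,0,0,0]],
])

```text
time_s: 6.1
ee_pos: [0.5108, -0.1299, 0.0533]
ee_rot: [2.194, 2.249, 0.0]
ft_force: [-1.2, -2.5, 0.6]
grip_width: 0.0003
```

```bash
python3 - <<'E'
from plant import ctrl
from h import *
delta(ctrl.read_state(),[.508,-.1,.054],1.597)
for n in("top","side"):
    p=ctrl.camera(n)
    y,x,w,h=(190,240,180,120) if n=="top" else (190,230,180,150)
    cv2.imwrite(f"pics/{n}3.png",cv2.resize(p["frame"][y:y+h,x:x+w,::-1],None,fx=4,fy=4,interpolation=cv2.INTER_CUBIC))
E
```

```text
pos [ 0.5108 -0.1299  0.0533] yaw 1.5953 tz [ 0.  0. -1.] f [-1.2  -2.45  0.58] w 0.0003 t 6.1
delta cm [ 2.99 -0.2  -0.07] turn -0.1
```

View pics/side3.png

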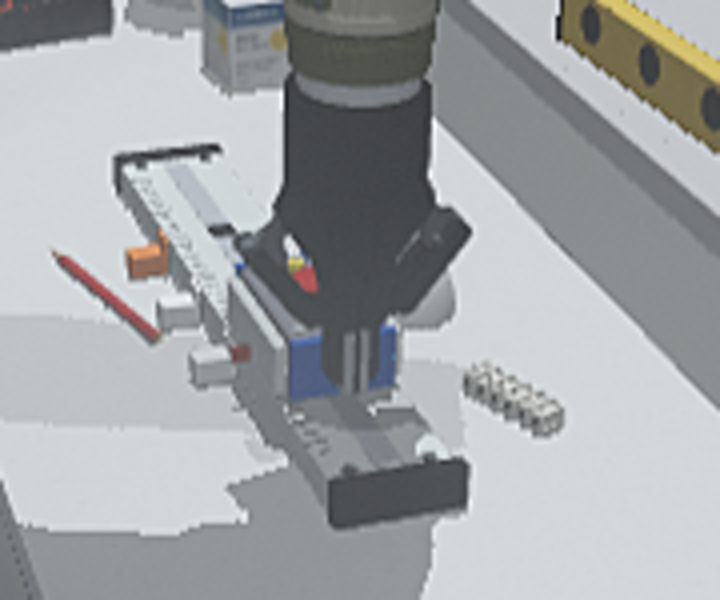

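View pics/top3.png

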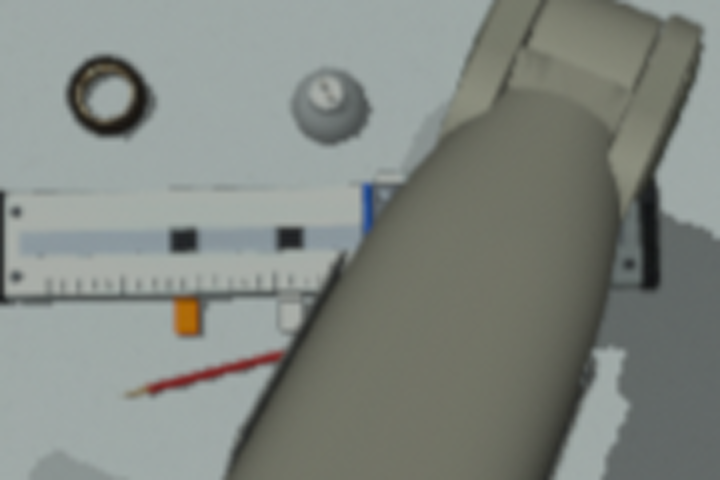

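Emit:
arm_command([
  [[0,0.4,0,0,0],[0,0.8,0,0,0],[0,1.2,0,0,0],[0,1.6,0,0,0],[0,2.0,0,0,0],[0,2.3,0,0,0],[0,2.5,0,0,0],[0,2.5,0,0,0]],
])

```text
time_s: 7.0
ee_pos: [0.5099, -0.1046, 0.0532]
ee_rot: [-2.193, -2.249, -0.001]
ft_force: [1.0, -0.3, -0.2]
grip_width: -0.0001
```

Emit:
arm_command([
  [[0,0.15,0,0,0],[0,0.2,0,0,0]],
])

```text
time_s: 7.2
ee_pos: [0.51, -0.1031, 0.0533]
ee_rot: [-2.194, -2.248, -0.0]
ft_force: [0.0, 0.3, 0.6]
grip_width: -0.0002
```

Emit:
arm_command([
  [[0,0.15,0,0,0],[0,0.2,0,0,0]],
])

```text
time_s: 7.4
ee_pos: [0.51, -0.1011, 0.0533]
ee_rot: [-2.194, -2.248, -0.0]
ft_force: [-0.6, 0.0, -0.0]
grip_width: 0.0002
```

Emit:
arm_command([
  [[0,0.15,0,0,0],[0,0.2,0,0,0]],
])

```text
time_s: 7.6
ee_pos: [0.5099, -0.0991, 0.0533]
ee_rot: [-2.194, -2.248, -0.0]
ft_force: [-0.5, 0.8, -0.2]
grip_width: -0.0001
```

Emit:
arm_command([
  [[0,0.15,0,0,0],[0,0.2,0,0,0]],
])

```text
time_s: 7.8
ee_pos: [0.51, -0.098, 0.0533]
ee_rot: [2.194, 2.247, -0.002]
ft_force: [0.1, -5.1, -1.7]
grip_width: -0.0003
```

Emit:
arm_command([
  [[0,0.15,0,0,0],[0,0.2,0,0,0]],
])

```text
time_s: 8.0
ee_pos: [0.51, -0.0964, 0.0533]
ee_rot: [2.194, 2.246, -0.003]
ft_force: [-0.4, -5.8, -0.5]
grip_width: 0.0002
```

Emit:
arm_command([
  [[0,0.15,0,0,0],[0,0.2,0,0,0]],
])

```text
time_s: 8.2
ee_pos: [0.5099, -0.0939, 0.0533]
ee_rot: [2.194, 2.247, -0.001]
ft_force: [-1.1, -3.2, -0.9]
grip_width: -0.0003
```

Emit:
arm_command([
  [[0,0.4,0,0,0],[0,0.8,0,0,0],[0,1.2,0,0,0],[0,1.6,0,0,0],[0,2.0,0,0,0],[0,2.4,0,0,0],[0,2.8,0,0,0],[0,3.2,0,0,0]],
])

```text
time_s: 9.0
ee_pos: [0.509, -0.0609, 0.0533]
ee_rot: [-2.194, -2.249, -0.0]
ft_force: [-0.2, -0.6, -0.3]
grip_width: 0.0001
```

Emit:
arm_command([
  [[0,0.4,0,0,0],[0,0.8,0,0,0],[0,1.2,0,0,0],[0,1.6,0,0,0],[0,2.0,0,0,0],[0,2.4,0,0,0],[0,2.8,0,0,0],[0,3.2,0,0,0]],
])

```text
time_s: 9.8
ee_pos: [0.5081, -0.0286, 0.0532]
ee_rot: [-2.193, -2.248, -0.001]
ft_force: [0.4, -0.9, -0.0]
grip_width: 0.0002
```

Emit:
arm_command([
  [[0,0.3,0,0,0],[0,0.6,0,0,0],[0,0.9,0,0,0],[0,1.2,0,0,0],[0,1.5,0,0,0],[0,1.8,0,0,0],[0,2.1,0,0,0],[0,2.4,0,0,0]],
])

```text
time_s: 10.6
ee_pos: [0.5076, -0.0049, 0.0532]
ee_rot: [-2.194, -2.248, -0.0]
ft_force: [-1.1, -2.0, -0.5]
grip_width: 0.0
```

```bash
python3 - <<'E'
from plant import ctrl
from h import *
delta(ctrl.read_state(),[.508,.032,.054],1.597)
for n in("top","side"):
    p=ctrl.camera(n)
    y,x,w,h=(190,240,180,120) if n=="top" else (190,230,180,150)
    cv2.imwrite(f"pics/{n}4.png",cv2.resize(p["frame"][y:y+h,x:x+w,::-1],None,fx=4,fy=4,interpolation=cv2.INTER_CUBIC))
E
```

```text
pos [ 0.5076 -0.0049  0.0532] yaw 1.5954 tz [-0.  0. -1.] f [-1.06 -1.99 -0.51] w 0.0 t 10.6
delta cm [ 3.69  0.14 -0.08] turn -0.09
```

View pics/side4.png

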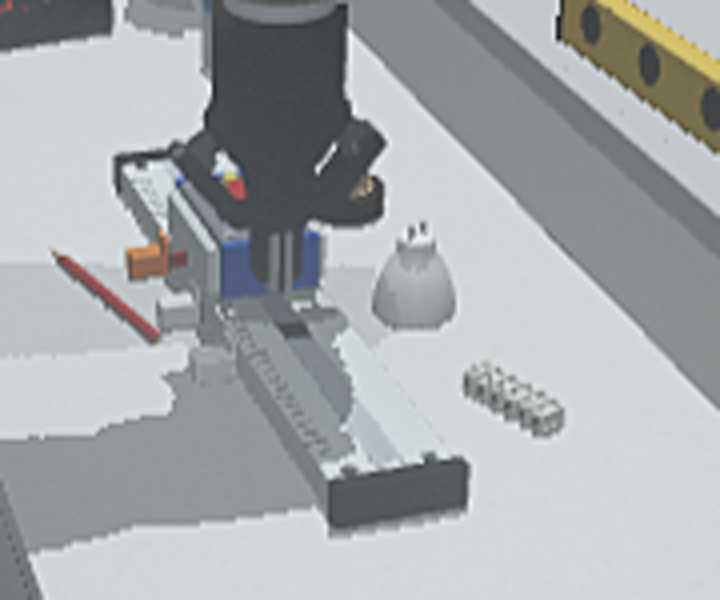

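View pics/top4.png

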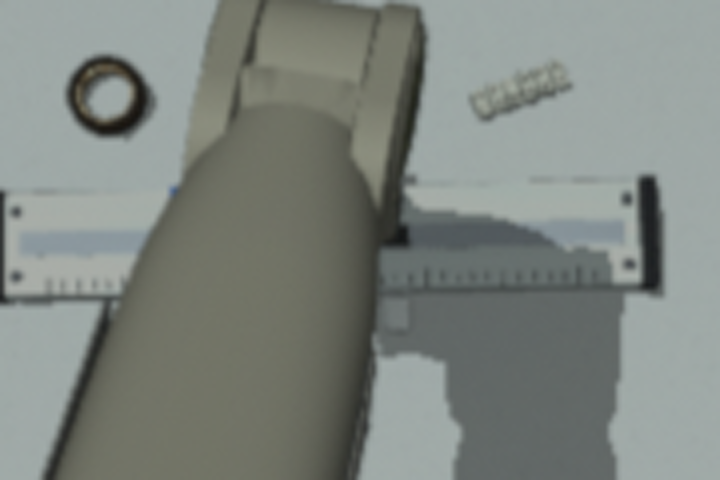

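Emit:
arm_command([
  [[0,0.5,0,0,0],[0,1.0,0,0,0],[0,1.5,0,0,0],[0,2.0,0,0,0],[0,2.5,0,0,0],[0,3.0,0,0,0],[0,3.4,0,0,0],[0,3.5,0,0,0]],
])

```text
time_s: 11.5
ee_pos: [0.5069, 0.0303, 0.0533]
ee_rot: [-2.193, -2.249, -0.001]
ft_force: [0.2, -1.3, -0.2]
grip_width: 0.0
```

Emit:
arm_command([
  [[0,0.1,0,0,0],[0,0.2,0,0,0],[0,0.2,0,0,0]],
])

```text
time_s: 11.8
ee_pos: [0.5068, 0.0319, 0.0533]
ee_rot: [-2.194, -2.248, -0.001]
ft_force: [-0.4, -0.2, -0.1]
grip_width: -0.0004
```

Emit:
arm_command([
  [[0,0.1,0,0,0],[0,0.2,0,0,0],[0,0.2,0,0,0]],
])

```text
time_s: 12.1
ee_pos: [0.5066, 0.0339, 0.0533]
ee_rot: [-2.194, -2.248, -0.0]
ft_force: [-0.9, 0.2, 0.0]
grip_width: -0.0
```

Emit:
arm_command([
  [[0,0.1,0,0,0],[0,0.2,0,0,0],[0,0.2,0,0,0]],
])

```text
time_s: 12.4
ee_pos: [0.5066, 0.0359, 0.0533]
ee_rot: [-2.194, -2.249, -0.0]
ft_force: [0.7, -0.0, 0.7]
grip_width: 0.0
```

Emit:
arm_command([
  [[0,0.1,0,0,0],[0,0.2,0,0,0],[0,0.2,0,0,0]],
])

```text
time_s: 12.7
ee_pos: [0.5066, 0.0379, 0.0533]
ee_rot: [-2.194, -2.249, -0.0]
ft_force: [0.3, 0.3, 0.5]
grip_width: 0.0003
```

```bash
python3 - <<'E'
from plant import ctrl
from h import *
delta(ctrl.read_state(),[.508,.032,.054],1.597)
for n in("top","side"):
    p=ctrl.camera(n)
    y,x,w,h=(190,240,180,120) if n=="top" else (205,240,100,75)
    k=4 if n=="top" else 8
    cv2.imwrite(f"pics/{n}5.png",cv2.resize(p["frame"][y:y+h,x:x+w,::-1],None,fx=k,fy=k,interpolation=cv2.INTER_CUBIC))
E
```

```text
pos [0.5066 0.0379 0.0533] yaw 1.5955 tz [-0.  0. -1.] f [0.28 0.33 0.52] w 0.0003 t 12.7
delta cm [-0.59  0.13 -0.07] turn -0.08
```

View pics/side5.png

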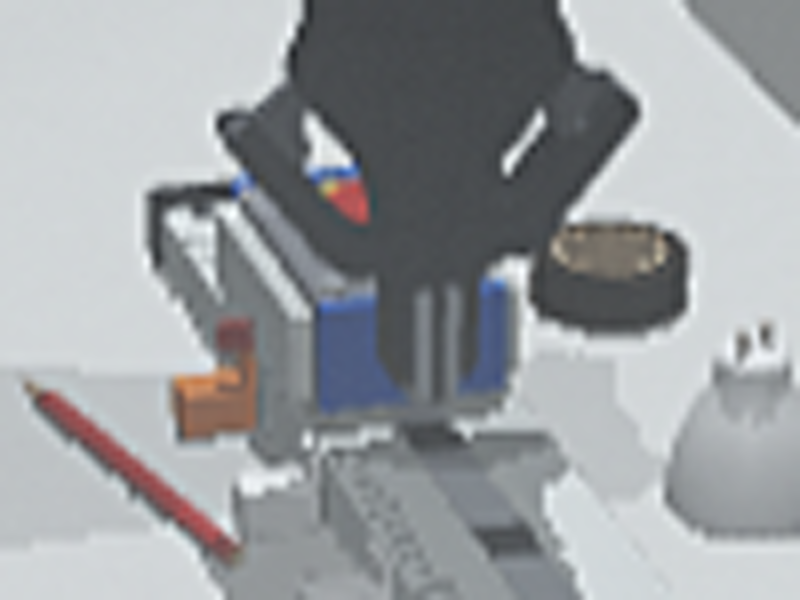

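Emit:
arm_command([
  [[0,-0.5,0,0,0],[0,-2,0,0,0],[0,-3.5,0,-2,0],[0,-6,0,-5,0],[0,-10,0,-7,0],[0,-15,0,-8,0],[0,-19,0,-8,0],[0,-20,0,-8,0]],
])

```text
time_s: 13.6
ee_pos: [0.512, -0.1676, 0.1341]
ee_rot: [2.197, 2.24, -0.0]
ft_force: [-0.9, 0.5, -0.2]
grip_width: -0.0001
```

```bash
python3 - <<'E'
from plant import ctrl
from h import *
delta(ctrl.read_state(),[.507,.0945,.12],1.597)
for n in("top","side"):
    p=ctrl.camera(n)
    y,x,w,h=(200,240,200,100) if n=="top" else (205,240,100,75)
    k=4 if n=="top" else 8
    cv2.imwrite(f"pics/{n}6.png",cv2.resize(p["frame"][y:y+h,x:x+w,::-1],None,fx=k,fy=k,interpolation=cv2.INTER_CUBIC))
    r,g,b=[p["frame"][...,i].astype(int) for i in range(3)]
    m=((r>130)&(g<70)&(b<70)).astype('uint8')
    c=cv2.connectedComponentsWithStats(m)
    for st,ce in zip(c[2][1:],c[3][1:]):
        if st[4]>20 and 200<ce[1]<300 : print(n,st,ce,at(p,*ce,.076))
    for o in["stop_mid","pin","lock_top","orange_clip"]:
        r=ctrl.recognise(o,p); print(o,[(round(d["location"][1]*640,1),round(d["location"][0]*480,1),round(d["confidence"],2)) for d in r])
E
```

```text
pos [ 0.512  -0.1676  0.1341] yaw 1.5901 tz [ 0.002 -0.003 -1.   ] f [-0.94  0.49 -0.17] w -0.0001 t 13.6
delta cm [26.22  0.    1.34] turn -0.39
top [ 72 239  53  11  54] [ 98.24074074 244.12962963] [0.51051486 0.59000474 0.076     ]
top [282 242  11  10  94] [287.08510638 246.42553191] [0.50658333 0.09499408 0.076     ]
top [ 96 277  13   4  21] [102.        278.9047619] [0.41963471 0.57287024 0.076     ]
stop_mid [(318.8, 216.2, 0.72), (281.9, 248.6, 0.59), (266.0, 249.8, 0.23)]
pin []
lock_top []
orange_clip [(286.9, 270.1, 0.59)]
stop_mid [(287.2, 239.1, 0.95), (285.2, 231.2, 0.32)]
pin []
lock_top [(286.3, 230.4, 0.41)]
orange_clip [(266.4, 255.6, 0.4)]
```

View pics/side6.png

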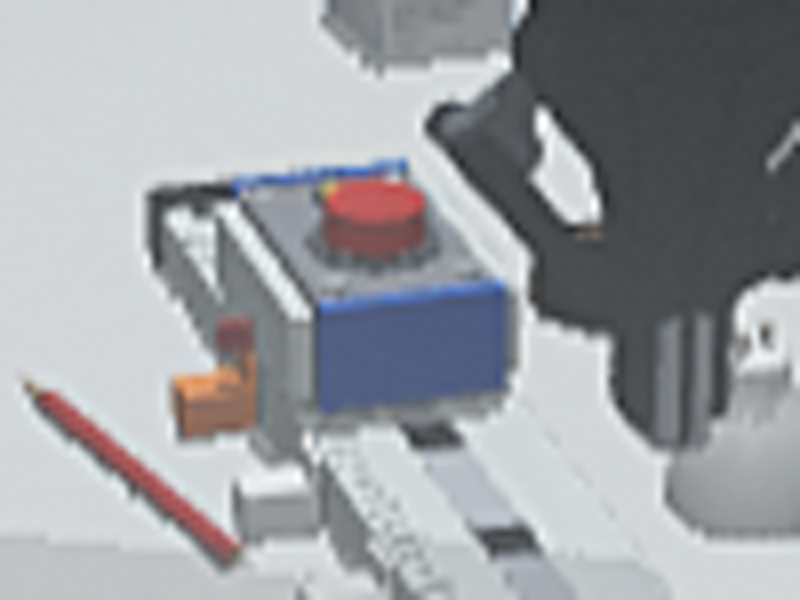

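View pics/top6.png

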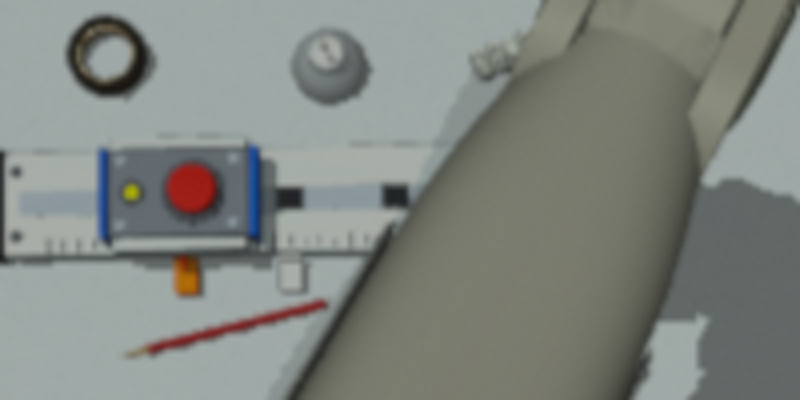

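```bash
python3 - <<'E'
from plant import ctrl
from h import *
p=ctrl.camera("side")
hsv=cv2.cvtColor(p["frame"],cv2.COLOR_RGB2HSV)
def blob(lo,hi,reg):
    m=cv2.inRange(hsv,lo,hi); y0,y1,x0,x1=reg; 
    ys,xs=np.nonzero(m[y0:y1,x0:x1]); return len(xs),(xs+x0).tolist()[:12],(ys+y0).tolist()[:12],
print(blob((22,90,90),(38,255,255),(222,238,272,296)))
for z in(.068,.063,.060): print(z,px(p,[.5058,.135,z]))
print("lock top pred",px(p,[.5066,.095,.076]))
m=cv2.inRange(hsv,(0,140,120),(8,255,255)); ys,xs=np.nonzero(m[222:245,272:300]); print("red bright x",xs.min()+272,xs.max()+272,"y",ys.min()+222,ys.max()+222)
delta(ctrl.read_state(),[.5066,.095,.12],1.597)
E
```

```text
(0, [], [])
0.068 (np.float64(282.3682949547934), np.float64(226.542755388058))
0.063 (np.float64(282.3659571923066), np.float64(228.3566963062129))
0.06 (np.float64(282.36455783965863), np.float64(229.44249652819582))
lock top pred (np.float64(286.9775069659714), np.float64(229.6594668372555))
red bright x 281 292 y 228 230
pos [ 0.5116 -0.1613  0.1333] yaw 1.5969 tz [-0.  0. -1.] f [ 0.75  0.58 -0.58] w -0.0003 t 14.15
delta cm [25.63  0.17  1.33] turn -0.01
```

Emit:
arm_command([
  [[0,3,0,0,0],[0,7.5,0,0,0],[0,12.5,0.1,0,0],[0,17.5,0.1,0,0],[0,22,0.2,0,0],[0,25,0.2,0.5,0],[0,25.6,0.2,1.3,0],[0,25.6,0.2,1.8,0]],
])

```text
time_s: 14.95
ee_pos: [0.5068, 0.095, 0.1147]
ee_rot: [-2.19, -2.252, 0.001]
ft_force: [-0.3, -0.3, -0.5]
grip_width: 0.0
```

Emit:
arm_command([
  [[0,0,0,0,0],[0,0,0,0,0],[0,0,0,0,0],[0,0,0,0,0]],
])

```text
time_s: 15.35
ee_pos: [0.5077, 0.0928, 0.1156]
ee_rot: [2.196, 2.246, 0.001]
ft_force: [-0.1, 0.5, -0.5]
grip_width: 0.0001
```

```bash
python3 - <<'E'
from plant import ctrl
from h import *
delta(ctrl.read_state(),[.5066,.095,.093],1.597)
p=ctrl.camera("side")
y,x,w,h=(205,240,100,75)
k=8
cv2.imwrite(f"pics/side7.png",cv2.resize(p["frame"][y:y+h,x:x+w,::-1],None,fx=k,fy=k,interpolation=cv2.INTER_CUBIC))
E
```

```text
pos [0.5077 0.0928 0.1156] yaw 1.5936 tz [ 0.001  0.    -1.   ] f [-0.09  0.45 -0.48] w 0.0001 t 15.35
delta cm [ 0.22 -0.1   2.26] turn -0.19
```

View pics/side7.png

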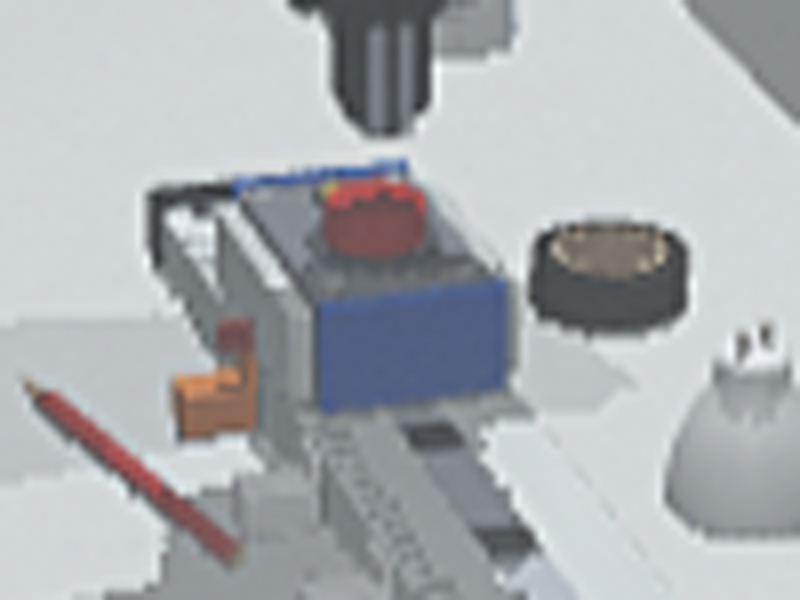

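Emit:
arm_command([
  [[0,0.1,0,0.5,0],[0,0.2,-0.1,1.2,0],[0,0.2,-0.1,1.7,0],[0,0.2,-0.1,2.0,0],[0,0.2,-0.1,2.2,0],[0,0.2,-0.1,2.4,0],[0,0.2,-0.1,2.6,0],[0,0.2,-0.1,2.7,0]],
])

```text
time_s: 16.2
ee_pos: [0.5059, 0.0958, 0.0885]
ee_rot: [-2.194, -2.248, 0.0]
ft_force: [-2.8, -0.2, 5.4]
grip_width: -0.0
```

Emit:
arm_command([
  [[0,0,0,0.15,0],[0,0,0,0.3,0],[0,0,0,0.4,0],[0,0,0,0.4,0]],
])

```text
time_s: 16.6
ee_pos: [0.5059, 0.0958, 0.085]
ee_rot: [-2.194, -2.248, -0.0]
ft_force: [-2.9, -1.0, 8.9]
grip_width: -0.0001
```

Force is climbing at TCP 0.085, so the end stop is near. A little more.

Emit:
arm_command([
  [[0,0,0,0.05,0],[0,0,0,0.1,0],[0,0,0,0.1,0]],
])

```text
time_s: 16.9
ee_pos: [0.506, 0.0958, 0.0849]
ee_rot: [2.194, 2.248, 0.001]
ft_force: [-6.6, 0.8, 15.3]
grip_width: -0.0003
```

Emit:
arm_command([
  [[0,0,0,0.05,0],[0,0,0,0.1,0],[0,0,0,0.1,0]],
])

```text
time_s: 17.2
ee_pos: [0.506, 0.0958, 0.0848]
ee_rot: [2.193, 2.248, 0.001]
ft_force: [-9.4, -0.5, 24.1]
grip_width: -0.0
```

Emit:
arm_command([
  [[0,0,0,-0.3,0],[0,0,0,-1,0],[0,0,0,-3,0],[0,-2,0,-6,0],[0,-6,0,-8,0],[0,-11,0,-8,0],[0,-16,0,-8,0],[0,-21,0,-8,0]],
])

```text
time_s: 18.0
ee_pos: [0.5117, -0.1161, 0.1628]
ee_rot: [2.192, 2.248, 0.001]
ft_force: [1.2, -0.2, 0.8]
grip_width: -0.0002
```

Emit:
arm_command([
  [[0,-2,0,0,0],[0,-3,0,0,0],[0,-3,0,0,0],[0,-3,0,0,0]],
])

```text
time_s: 18.4
ee_pos: [0.512, -0.1433, 0.1621]
ee_rot: [-2.193, -2.249, -0.0]
ft_force: [-0.8, 0.2, 0.1]
grip_width: 0.0
```

```bash
python3 - <<'E'
from plant import ctrl
from h import *
delta(ctrl.read_state(),[.5066,.095,.12],1.597)
for n in("top","side"):
    p=ctrl.camera(n)
    y,x,w,h=(200,240,200,100) if n=="top" else (205,240,100,75)
    k=4 if n=="top" else 8
    cv2.imwrite(f"pics/{n}8.png",cv2.resize(p["frame"][y:y+h,x:x+w,::-1],None,fx=k,fy=k,interpolation=cv2.INTER_CUBIC))
    r,g,b=[p["frame"][...,i].astype(int) for i in range(3)]
    m=((r>130)&(g<70)&(b<70)).astype('uint8')
    c=cv2.connectedComponentsWithStats(m)
    for st,ce in zip(c[2][1:],c[3][1:]):
        if st[4]>20 and 200<ce[1]<300 and 250<ce[0]<320: print(n,st,ce,at(p,*ce,.068))
    if n=="side": print(px(p,[.5066,.095,.076]),px(p,[.5066,.095,.068]))
E
```

```text
pos [ 0.512  -0.1433  0.1621] yaw 1.5959 tz [-0.     0.001 -1.   ] f [-0.78  0.24  0.06] w 0.0 t 18.4
delta cm [23.83  0.06  4.23] turn -0.06
top [282 242  11  11  97] [287.32989691 247.        ] [0.50638321 0.09519303 0.068     ]
(np.float64(286.9775069659714), np.float64(229.6594668372555)) (np.float64(286.96249648433786), np.float64(232.63379194705448))
```

View pics/side8.png

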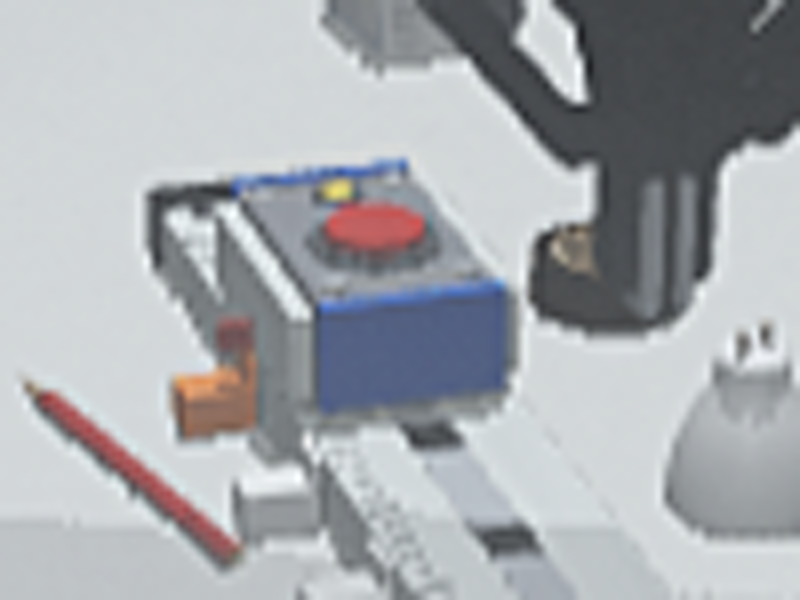

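View pics/top8.png

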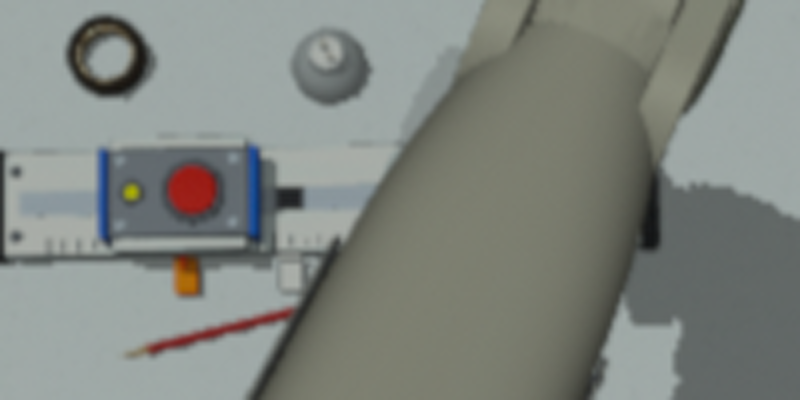

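The side picture shows the button down: its top is at about row 233 in the full picture, where 232.6 was predicted for fully down. The pin head sits low on the stop. In the top picture the stop has not moved and the orange clip is beside its middle.

```bash
python3 -c "
from plant import ctrl
print(ctrl.sign_off())"
```

```text
the job is handed in; nothing more can be done
None
```

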